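# Load the bangle former

### The job

Load the bangle former on the jeweller's bench: first swing its safety catch well aside from over the post, and leave it there. Thread the wide-bored collar down the stepped post onto the lift plate, then the narrow-bored collar on top of it, and press the stack down until the stiff lift plate is fully home on the base; let go. Leave the hammer, the steel block and the jar where they are.

Things in the scene. Friction and masses are not known exactly. Their poses are not given: they have to be found in the camera images.
- former: Bangle former, fixed. Round dark steel base, 124 mm across, 12 mm thick; from its centre rises a stepped steel post, 41 mm thick up to z = 50 mm, tapering to 24 mm at 58, 24 mm up to 86, then tapering to a 12 mm tip at 96. On its +x side a 44 mm wide lug reaches 110 mm out and carries the catch's 22 mm thick pillar. Origin: under the base's centre, at bench level, on the post's axis; z up.
- catch (a joint): Angle of the safety catch, rad: a level steel bar 20 mm wide, 16 mm thick (z 106 to 122 mm), reaching 105 mm from its pivot on the pillar, which stands 85 mm from the post. At 0 it lies over the post and bars it; it opens clockwise seen from above (free end from former -x towards +y), stop at 2.1, aside beyond 1.2. Starts at 0 to 0.2. Light friction, 1 N at its end, holds it anywhere.
- catch_hinge (a point): Point on the catch's vertical pivot axis (the pillar's axis), half-way up the bar, 114 mm above the bench.
- catch_pin (a point): Centre of the catch's upright round finger pin, 16 mm in diameter and 26 mm tall (122 to 148 mm above the bench), near the bar's free end, 97 mm from the pivot axis.
- lift_top (a point): Centre of the top face of the lift plate, on the post's axis: a round steel plate 72 mm across and 8 mm thick that slides up and down around the lower post. Fully raised, its top is 38 mm above the bench; fully home on the base, 20 mm.
- lift (a joint): How far the lift plate has been pressed down, in m: 0 fully raised, 0.018 fully home on the base. It starts between 0 and 0.006. It has no spring: stiff friction holds it wherever it is left. It needs about 11 N to move it down (the collars' weight is not enough).
- wide_c (a point): Centre (half-way up, on the bore's axis) of the wide-bored collar: a plain loose aluminium ring standing flat on the bench, 62 mm outside diameter, bore 44 mm, 40 mm high, about 0.13 kg; either way up is the same. It fits over the post's thick lower part. z is along its bore.
- narrow_c (a point): Centre (half-way up, on the bore's axis) of the narrow-bored collar: a plain loose aluminium ring flat on the bench, 54 mm outside diameter, bore 27 mm, 40 mm high, about 0.18 kg; either way up is the same. It fits only the post's thin upper part and rests on the wide collar. All home, its top is 100 mm above the bench, 4 mm above the post's tip; plate raised, up to 118 mm. z along its bore.
- hammer: Bystander: a hammer lying on the bench, 220 mm long. Origin: on the underside, near its middle.
- block: Bystander: a square steel bench block, 100 x 100 x 30 mm, lying flat beyond the work. Origin: centre of its underside.
- jar: Bystander: an amber jar, 70 mm in diameter and 100 mm high, standing to the right, beyond the collars. Origin: centre of its underside.
Things that resemble listed ones, but are neither listed nor needed, are in the scene too. Of the things shaped like the former, the steel one is meant. What is shaped like the part that bears narrow_c but blue or orange is not meant.

How it is judged:
By the outcome, as a careful person would: the job done as asked, in the order asked, and still so for the second after the job is handed in, with the robot touching nothing.
It also fails if it takes over 72 s, if anything falls off the work surface, if the arm or the gripper's body presses on something with over 40 N, if the wrist force passes 120 N, or if a joint passes its speed limit or range.

### The arm

A 6-joint arm with a two-finger parallel gripper is mounted at the origin on the work surface. World frame = base frame: x ahead of the robot, y to its left, z up, the work surface at z = 0. Lengths are in mm, angles in rad, forces in N, time in s.
With the tool pointing down it reaches from about 400 to 925 mm from the base axis. Payload 12.5 kg.
Tool frame: the origin (TCP) lies midway between the tips of the shut fingers; the grasp point (between the pads) lies 19 mm behind it; z points along the fingers, y is the line along which they close (so a half turn about z gives the same grasp; the last joint's range is limited). The gripper opens to 95 mm and grips with 3 to 60 N. Pads are 20 mm wide; open, the fingers measure 119 mm over their backs; the gripper's body (75 mm by 180 mm) begins 59 mm behind the grasp point.
Start: joints at [-1.32, 0.491, 1.559, -0, 1.092, -0.106], TCP at [218.322, -585.647, 214.661] pointing down, gripper open.
Joint ranges: [-3.1, 3.1], [-0.84, 2.19], [0.05, 2.79], [-1.13, 4.28], [0.06, 2.93], [-2.69, 2.69]. Speed limits (rad/s): [2.22, 2.22, 2.79, 3.14, 3.14, 3.14].

### API

Orientations are given as [roll, pitch, yaw] about the fixed x, y, z axes, in that order (R = Rz(yaw) Ry(pitch) Rx(roll)).
In Python, from cell import state, read_camera, camera_info, env gives the robot as it stands.
- The arm moves only by the tool move_arm, never from a script. Its argument "commands" is a list of rows, each a list of 3 entries, a list of its own where there are three numbers: the shift along the world's x, y, z in cm, then the turn, a rotation vector about the world's x, y, z in degrees, then the opening, from 0 (shut) to 1 (fully open). A call has 1 to 10 rows; each row shifts and turns the commanded pose from where the row before left it; what a row does not reach is not made up. A row lasts 1/10 s, in which the tool goes at most 50 mm and 8.59 degrees, less where a joint would pass 70% of its speed; a pose out of reach is approached as far as the arm can. A call with a gripper value outside its range is refused whole. The fingers move at their own pace and stop on an object; the grip force is fixed at half the most. Time passes only in rows, so rows that do not move let the fingers close. It gives the time, the measured TCP pose, the force, the opening and the grip force at its end, in the units of the state.
- state(): the state, without advancing time (a new reading comes with each control period).
- read_camera(name): name is "scene" or "top" or "wrist"; returns the picture (400x640x3 uint8, blue, green, red); there is no depth.
- camera_info(name): a dict with "K" (3x3 intrinsics, pixels), "cam_to_world" (4x4, takes a point from camera to world coordinates). Camera axes: x right, y down, z forward; pixel columns grow to the right and rows downward; lengths in mm; the calibration is good to about 2 mm. The wrist camera is an equidistant fisheye: a pixel r from the principal point sees the ray r / f radians off the axis. A picture is of the moment at which its call begins: read the wrist's pose just before it. camera_info takes no time and is no camera call; for the wrist camera it gives the pose at the moment of the call.
- env.job_done(): hands the job in; it is judged then, once.
The state is a dict: "t": time; "joints": joint angles; "qvel": joint speeds; "tau": joint torques, N m; "eef_pos": TCP position; "tcp_rot": TCP orientation; "ft_force": force on the tool from outside, world axes, zero at the start; "moment": the same for the moment, N m; "opening": opening from 0.0 (shut) to 1.0 (fully open); "grip_force": force on a finger pad.
Only numpy, scipy, OpenCV 4.12 (cv2) and the standard library are available. Lean on these libraries where they do the work, as an engineer would, in place of code of your own. Each camera call takes 0.05 s, during which the arm holds its last target. There are 200 camera calls.

## Working session

There is one attempt and no reset: what is moved stays moved. The work goes in short steps, Python scripts to look and compute and a tool call to move; the robot and the scene stay as the last step left them, time stands still between calls to the robot, and variables do not carry over. Pictures are saved under pics/ and viewed, at most 10 in all, crops included, and the job is handed in when it is done.

Besides the shell and the picture viewer there is one more tool, called after ">>>" in YAML: its name, and indented under it one key for each argument. move_arm: Moves the arm, as the interface text tells. Its arguments: {"type":"object","properties":{"commands":{"type":"array"}},"required":["commands"]}

```bash
mkdir -p pics; ls; python3 - <<'E'
from cell import *
import cv2
for n in("scene","top"):
    cv2.imwrite(f"pics/{n}0.png",read_camera(n)); i=camera_info(n); print(n,i["K"],i["cam_to_world"])
print(state())
E
```

```text
pics
scene [[430.21943796   0.         318.98269056]
 [  0.         430.21943796 200.37916522]
 [  0.           0.           1.        ]] [[-4.58821777e-01  6.17982176e-01 -6.38420399e-01  1.20490402e+03]
 [ 8.88508980e-01  3.23849942e-01 -3.25073850e-01  2.98929229e+02]
 [ 5.86256341e-03 -7.16393219e-01 -6.97672119e-01  8.54255492e+02]
 [ 0.00000000e+00  0.00000000e+00  0.00000000e+00  1.00000000e+00]]
top [[384.57129505   0.         318.99943858]
 [  0.         384.57129505 194.43790891]
 [  0.           0.           1.        ]] [[-2.97600717e-02 -9.98250342e-01  5.10939692e-02  4.99308059e+02]
 [-9.99528394e-01  3.01075115e-02  6.04370620e-03 -3.91302886e+01]
 [-7.57144405e-03 -5.08900119e-02 -9.98675563e-01  1.19738470e+03]
 [ 0.00000000e+00  0.00000000e+00  0.00000000e+00  1.00000000e+00]]
{'t': 0.1, 'joints': array([-1.31959065e+00,  4.91491315e-01,  1.55938378e+00, -2.68662747e-05,
        1.09174738e+00, -1.05581836e-01]), 'qvel': array([-0.00155475, -0.00118421, -0.00165327,  0.00202027, -0.00028202,
       -0.00025708]), 'tau': array([ 2.73217105e-03, -6.13621259e+01, -2.58605289e+01,  6.93262601e-02,
        4.69834835e-02, -6.83940652e-05]), 'eef_pos': array([ 218.26048042, -585.40996669,  214.12677464]), 'tcp_rot': array([-3.14056606e+00, -8.48314185e-05,  3.56799870e-01]), 'ft_force': array([-0.65987705, -1.22533544,  0.0780667 ]), 'moment': array([ 0.06201016,  0.0155539 , -0.02825906]), 'grip_force': 0.0, 'opening': 0.9993234812090332}
```

View pics/scene0.png

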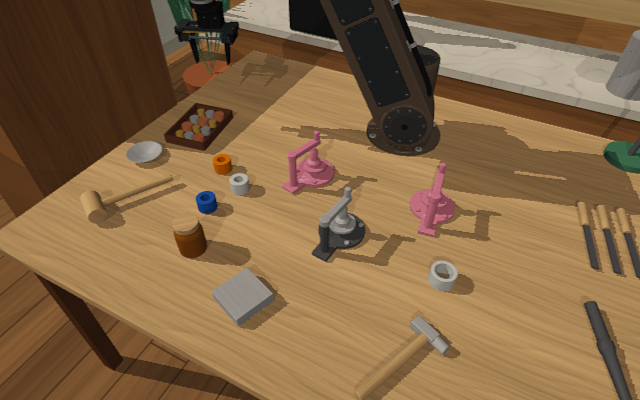

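View pics/top0.png

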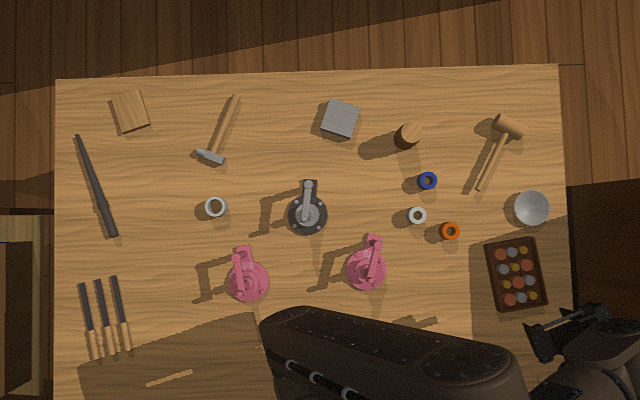

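The top view shows the steel former at about (307,213), its catch pivot near (309,185), the wide collar at (215,207) and the narrow collar at (417,215). The pink formers and the blue and orange collars are decoys.

```bash
cat > h.py <<'E'
import numpy as np, cv2
from cell import *
def ray(n,uv,info=None):
    i=info or camera_info(n); K=np.array(i["K"]);T=np.array(i["cam_to_world"])
    x=(uv[0]-K[0,2])/K[0,0]; y=(uv[1]-K[1,2])/K[1,1]
    if n=="wrist":
        r=np.hypot(x,y); s=np.sin(r)/r if r>1e-9 else 1; d=np.array([x*s,y*s,np.cos(r)])
    else: d=np.array([x,y,1.])
    return T[:3,3],T[:3,:3]@d
def plane(n,uv,z,info=None):
    o,d=ray(n,uv,info); return o+d*(z-o[2])/d[2]
def proj(n,P,info=None):
    i=info or camera_info(n); K=np.array(i["K"]);T=np.array(i["cam_to_world"])
    c=T[:3,:3].T@(np.array(P)-T[:3,3])
    if n=="wrist":
        r=np.hypot(c[0],c[1]); a=np.arctan2(r,c[2]); return K[:2,2]+np.array([K[0,0],K[1,1]])*a*c[:2]/max(r,1e-9)
    return K[:2,2]+np.array([K[0,0]*c[0],K[1,1]*c[1]])/c[2]
E
python3 - <<'E'
from h import *
im=cv2.imread("pics/top0.png"); hsv=cv2.cvtColor(im,cv2.COLOR_BGR2HSV)
for nm,(u,v),z in(("wide",(215,207),40),("narrow",(417,215),40)):
    m=((hsv[...,1]<60)&(hsv[...,2]>90)).astype(np.uint8)
    w=np.zeros_like(m);w[v-20:v+20,u-20:u+20]=1;m&=w
    c=max(cv2.findContours(m,0,1)[0],key=cv2.contourArea)
    (x,y),r=cv2.minEnclosingCircle(c); print(nm,x,y,r,cv2.contourArea(c),plane("top",(x,y),30), r*1160/384)
m=((hsv[...,1]<90)&(hsv[...,2]<80)).astype(np.uint8)
w=np.zeros_like(m);w[170:245,280:335]=1;m&=w
c=max(cv2.findContours(m,0,1)[0],key=cv2.contourArea);print(cv2.boundingRect(c),cv2.minEnclosingCircle(c))
for uv,z in(((307,215),12),((309,184),122),((306,208),148)): print(uv,plane("top",uv,z))
crop=np.hstack([cv2.resize(im[170:245,u-37:u+38],None,fx=3.5,fy=3.5,interpolation=2) for u in(215,307,417)])
cv2.imwrite("pics/crop1.png",crop)
E
```

```text
wide 215.77272033691406 206.5 11.327139854431152 331.0 [531.78587091 282.79611425  30.        ] 34.21740164359411
narrow 416.9166564941406 215.0833282470703 8.982346534729004 222.0 [ 487.58729685 -326.32248705   30.        ] 27.134171823660534
(288, 180, 39, 55) ((310.0, 207.0), 27.658733367919922)
(307, 215) [497.70790395   6.85774147  12.        ]
(309, 184) [584.46973045  -5.4635795  122.        ]
(306, 208) [517.03482615   3.77188974 148.        ]
```

View pics/crop1.png

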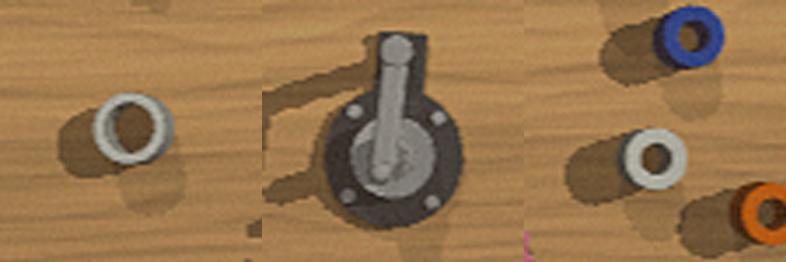

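The crop shows the pivot cap at about (308.4,184.3) px and the pin at about (304,219). The base bolts put the former's centre at about (307.4,215).

```bash
python3 - <<'E'
from h import *
for uv,z in(((307.4,214.9),13),((308.4,184.3),122),((304.1,219),148)): print(uv,plane("top",uv,z))
# wide/narrow via crop circle centres at top face z=40
for uv in((201-201+215-37+129/3.5,170+129/3.5),(417-37+(655-525)/3.5,170+159/3.5)):print(uv,plane("top",uv,40))
E
```

```text
(307.4, 214.9) [497.97970793   5.58002993  13.        ]
(308.4, 184.3) [583.67758125  -3.75735523 122.        ]
(304.1, 219) [487.24927777   9.78703754 148.        ]
(214.85714285714286, 206.85714285714286) [530.5140453  282.82046127  40.        ]
(417.14285714285717, 215.42857142857144) [ 486.63438084 -324.49509295   40.        ]
```

>>> move_arm:
  commands:
    - [[1.9, 4, 0], [0, 0, 6.15], 0]
    - [[1.9, 4, 0], [0, 0, 6.15], 0]
    - [[1.9, 4, 0], [0, 0, 6.15], 0]
    - [[1.9, 4, 0], [0, 0, 6.15], 0]
    - [[1.9, 4, 0], [0, 0, 6.15], 0]
    - [[1.9, 4, 0], [0, 0, 6.15], 0]
    - [[1.9, 4, 0], [0, 0, 6.15], 0]
    - [[1.9, 4, 0], [0, 0, 6.15], 0]
    - [[1.9, 4, 0], [0, 0, 6.15], 0]
    - [[1.9, 4, 0], [0, 0, 6.15], 0]

```text
t: 1.1
eef_pos: [408.7, -183.9, 214.6]
tcp_rot: [3.142, -0.0, 1.434]
ft_force: [-0.2, -0.8, 1.1]
opening: 0.217
grip_force: 0.0
```

>>> move_arm:
  commands:
    - [[1.9, 3.9, 0], [0, 0, 0], 0]
    - [[1.9, 3.9, 0], [0, 0, 0], 0]
    - [[1.9, 3.9, 0], [0, 0, 0], 0]
    - [[1.8, 3.5, 0], [0, 0, 0], 0]
    - [[0, 0, 0], [0, 0, 0], 0]
    - [[0, 0, 0], [0, 0, 0], 0]

```text
t: 1.7
eef_pos: [483.2, -33.0, 214.3]
tcp_rot: [-3.141, 0.0, 1.432]
ft_force: [-0.4, -0.1, -0.1]
opening: 0.001
grip_force: 0.0
```

```bash
python3 - <<'E'
from h import *
i=camera_info("wrist");im=read_camera("wrist");s=state();print(s["eef_pos"],s["tcp_rot"],s["ft_force"],i["K"])
np.save("w1.npy",i,allow_pickle=True)
cv2.imwrite("pics/w1.png",im)
for P in((498,5.6,12),(583.7,-3.8,122),(487.2,9.8,148)):print(proj("wrist",P,i))
E
```

```text
[482.96169401 -33.78391686 214.41832034] [-3.14098590e+00  1.60329852e-04  1.43085759e+00] [ 0.30341683  0.11160053 -0.19195188] [[309.70691629   0.         315.62981974]
 [  0.         309.70691629 198.75015595]
 [  0.           0.           1.        ]]
[323.51758176 144.7473089 ]
[424.02866621 154.81795163]
[313.17134179 156.55542092]
```

View pics/w1.png

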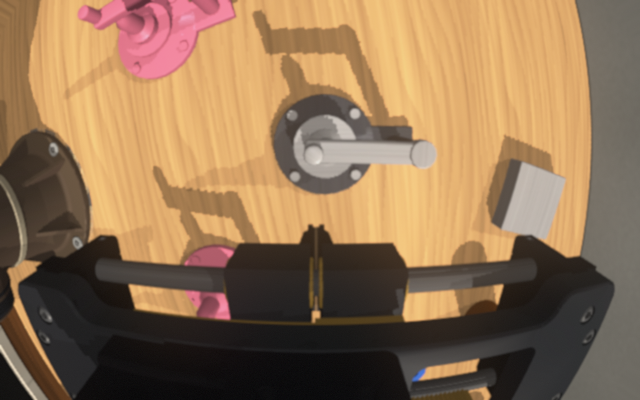

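The wrist view shows the pin top at (313,154), the pivot at (423,154) and the bolts' mean at (324,145). These agree with the projected top-camera points, so I'll push the pin now.

>>> move_arm:
  commands:
    - [[0, 0, -3], [0, 0, 0], 0]
    - [[0, 0, -3], [0, 0, 0], 0]
    - [[0, 0, -2.2], [0, 0, 0], 0]
    - [[0.1, 1, 0], [0, 0, 0], 0]
    - [[0.2, 1.1, 0], [0, 0, 0], 0]
    - [[0, 0, 0], [0, 0, 0], 0]

```text
t: 2.35
eef_pos: [487.0, -11.9, 133.9]
tcp_rot: [3.14, -0.0, 1.431]
ft_force: [0.8, -0.5, 0.4]
opening: 0.003
grip_force: 0.0
```

>>> move_arm:
  commands:
    - [[-0.02, 1.28, 0], [0, 0, -7.5], 0]
    - [[0.14, 1.27, 0], [0, 0, -7.5], 0]
    - [[0.31, 1.24, 0], [0, 0, -7.5], 0]
    - [[0.47, 1.19, 0], [0, 0, -7.5], 0]
    - [[0.62, 1.12, 0], [0, 0, -7.5], 0]
    - [[0.76, 1.03, 0], [0, 0, -7.5], 0]

```text
t: 2.95
eef_pos: [509.4, 59.3, 134.0]
tcp_rot: [3.141, -0.001, 0.64]
ft_force: [-0.1, -1.1, 0.5]
opening: 0.009
grip_force: 0.5
```

>>> move_arm:
  commands:
    - [[0.89, 0.92, 0], [0, 0, -7.5], 0]
    - [[1.0, 0.8, 0], [0, 0, -7.5], 0]
    - [[1.1, 0.66, 0], [0, 0, -7.5], 0]
    - [[1.18, 0.51, 0], [0, 0, -7.5], 0]
    - [[1.23, 0.35, 0], [0, 0, -7.5], 0]
    - [[1.27, 0.19, 0], [0, 0, -7.5], 0]
    - [[0, 0, 0], [0, 0, 0], 0]

```text
t: 3.65
eef_pos: [577.1, 93.2, 133.8]
tcp_rot: [-3.141, -0.002, -0.142]
ft_force: [-0.4, -0.6, -0.7]
opening: 0.003
grip_force: 0.0
```

```bash
python3 - <<'E'
from h import *
im=read_camera("scene");s=state();print(s["eef_pos"],s["tcp_rot"],s["joints"])
cv2.imwrite("pics/s2.png",cv2.resize(im[120:300,240:440],None,fx=3,fy=3))
E
```

```text
[576.15754727  93.09738851 133.50616008] [-3.14149918e+00 -1.41289560e-03 -1.37376012e-01] [ 4.71218021e-02  5.25302242e-01  1.74994678e+00 -2.19848137e-04
  8.64937577e-01  1.75543657e+00]
```

View pics/s2.png

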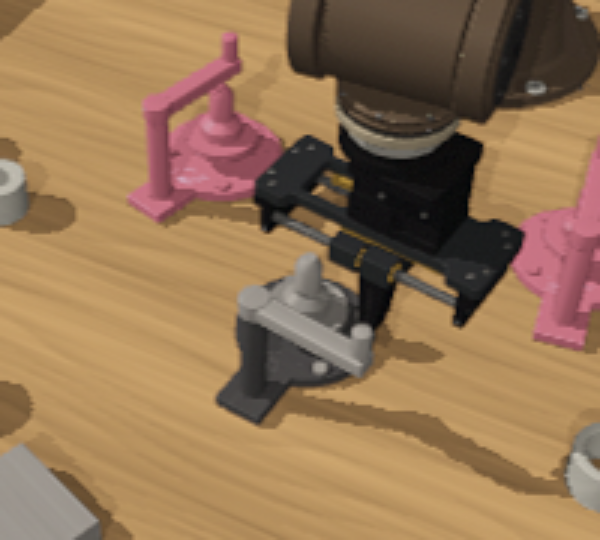

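The catch now stands well open, with the bar swung about 90° and the post clear. I'll nudge it a little further, then go to the wide collar.

>>> move_arm:
  commands:
    - [[1, 0, 0], [0, 0, 0], 0]
    - [[1, 0, 0], [0, 0, 0], 0]
    - [[-1.5, 0, 0], [0, 0, 0], 0]
    - [[-2, 0, 0], [0, 0, 0], 0]
    - [[0, 0, 4], [0, 0, 0], 0.3]
    - [[0, 0, 4], [0, 0, 0], 0.6]
    - [[-2.4, 4, 0], [0, 0, 1.5], 1]
    - [[-2.4, 4, 0], [0, 0, 0], 1]
    - [[-2.4, 4, 0], [0, 0, 0], 1]

```text
t: 4.6
eef_pos: [488.6, 214.0, 213.3]
tcp_rot: [-3.141, -0.001, -0.114]
ft_force: [0.8, 0.6, -0.4]
opening: 0.371
grip_force: 0.0
```

>>> move_arm:
  commands:
    - [[0, 4, 0], [0, 0, 0], 1]
    - [[0, 3, 0], [0, 0, 0], 1]
    - [[0, 0, 0], [0, 0, 0], 1]
    - [[0, 0, 0], [0, 0, 0], 1]

```text
t: 5.0
eef_pos: [489.0, 283.3, 212.6]
tcp_rot: [3.141, -0.0, -0.112]
ft_force: [-0.1, -0.3, 0.5]
opening: 0.704
grip_force: 0.0
```

```bash
python3 - <<'E'
from h import *
i=camera_info("wrist");im=read_camera("wrist");s=state();print(s["eef_pos"],s["tcp_rot"])
cv2.imwrite("pics/w2.png",im)
p=proj("wrist",(531,283,40),i);print(p)
hsv=cv2.cvtColor(im,cv2.COLOR_BGR2HSV)
m=((hsv[...,1]<60)&(hsv[...,2]>80)).astype(np.uint8)
n,l,st,c=cv2.connectedComponentsWithStats(m)
for k in range(1,n):
    if st[k,4]>150: print(st[k],c[k])
E
```

```text
[489.02857744 282.59804641 212.64092832] [ 3.14130272e+00  8.22181677e-05 -1.13467181e-01]
[311.64843688 145.71002406]
[   0    0   26  183 3215] [ 8.66749611 97.53934681]
[ 245    2   74   34 1457] [282.52985587  16.82017845]
[ 493   39   86   61 2024] [533.69664032  70.21689723]
[  33   48   80  185 2046] [ 71.90273705 154.02297165]
[ 479   99   76   95 3649] [517.59221705 146.94272403]
[ 284  118   55   55 1367] [310.32040966 146.23701536]
[625 139  15  27 347] [632.6426513  151.53314121]
[ 16 185  15  27 260] [ 23.08846154 197.61153846]
[   0  227   50  140 2071] [ 16.25881217 283.3259295 ]
[ 96 261  25  20 339] [107.40412979 270.6519174 ]
[ 199  269  214   26 4791] [305.26341056 281.75954915]
[  0 354  41  46 442] [ 19.73755656 382.07918552]
[ 42 385  25  15 229] [ 55.22270742 393.55895197]
```

View pics/w2.png

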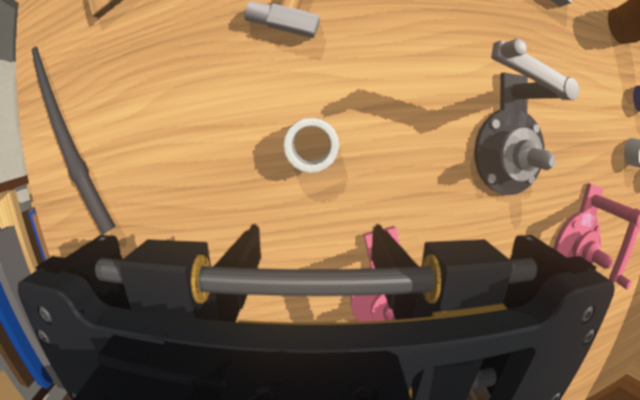

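The ring is centred at (311.5,145.5), where it was expected. I'll descend and grasp it.

>>> move_arm:
  commands:
    - [[2.2, 0, -1], [0, 0, 0], 1]
    - [[2.0, 0, -2], [0, 0, 0], 1]
    - [[0, 0, -4], [0, 0, 0], 1]
    - [[0, 0, -4], [0, 0, 0], 1]
    - [[0, 0, -4], [0, 0, 0], 1]
    - [[0, 0, -3.4], [0, 0, 0], 1]
    - [[0, 0, -2], [0, 0, 0], 1]
    - [[0, 0, 0], [0, 0, 0], 1]

```text
t: 5.85
eef_pos: [530.0, 281.2, 6.2]
tcp_rot: [3.139, 0.004, -0.116]
ft_force: [-0.2, -0.0, 0.3]
opening: 1.002
grip_force: 0.0
```

>>> move_arm:
  commands:
    - [[0, 0, 0], [0, 0, 0], 0.4]
    - [[0, 0, 0], [0, 0, 0], 0.4]
    - [[0, 0, 0], [0, 0, 0], 0.4]
    - [[0, 0, 0], [0, 0, 0], 0.4]
    - [[0, 0, 0], [0, 0, 0], 0.4]
    - [[0, 0, 0], [0, 0, 0], 0.4]

```text
t: 6.45
eef_pos: [531.0, 283.1, 9.3]
tcp_rot: [-3.141, -0.001, -0.114]
ft_force: [-1.3, 0.3, 6.4]
opening: 0.636
grip_force: 30.0
```

>>> move_arm:
  commands:
    - [[0, 0, 2], [0, 0, 0], 0.4]
    - [[0, 0, 4], [0, 0, 0], 0.4]
    - [[0, 0, 4], [0, 0, 0], 0.4]
    - [[0, 0, 4], [0, 0, 0], 0.4]
    - [[0, -2, 2], [0, 0, 0], 0.4]
    - [[-0.6, -4, 0], [0, 0, 0], 0.4]
    - [[-0.6, -4, 0], [0, 0, 0], 0.4]
    - [[-0.6, -4, 0], [0, 0, 0], 0.4]
    - [[-0.6, -4, 0], [0, 0, 0], 0.4]
    - [[-0.6, -4, 0], [0, 0, 0], 0.4]

```text
t: 7.45
eef_pos: [500.2, 61.6, 168.7]
tcp_rot: [3.141, 0.0, -0.114]
ft_force: [0.5, 0.0, -1.7]
opening: 0.634
grip_force: 30.0
```

>>> move_arm:
  commands:
    - [[-0.3, -3, 0], [0, 0, 0], 0.4]
    - [[0, -2.7, 0], [0, 0, 0], 0.4]
    - [[0, 0, -2], [0, 0, 0], 0.4]
    - [[0, 0, -2], [0, 0, 0], 0.4]
    - [[0, 0, -1], [0, 0, 0], 0.4]
    - [[0, 0, 0], [0, 0, 0], 0.4]
    - [[0, 0, 0], [0, 0, 0], 0.4]

```text
t: 8.15
eef_pos: [498.0, 6.1, 119.0]
tcp_rot: [3.142, -0.0, -0.114]
ft_force: [1.1, -0.4, -1.3]
opening: 0.638
grip_force: 30.0
```

```bash
python3 - <<'E'
from h import *
i=camera_info("wrist");im=read_camera("wrist");s=state();print(s["eef_pos"],s["tcp_rot"],s["ft_force"],s["opening"])
it=camera_info("top");t=read_camera("top");sc=read_camera("scene")
cv2.imwrite("pics/w3r.png",im);cv2.imwrite("pics/t3r.png",t)
e=s["eef_pos"]
print("ringtop",proj("wrist",e+[0,0,32],i),"bot",proj("wrist",e-[0,0,8],i),"tip",proj("wrist",(498,5.6,96),i))
print("scene ring",proj("scene",e+[0,0,12]),"tip",proj("scene",(498,5.6,96)))
a=cv2.resize(im[120:320,215:415],(400,400),interpolation=2)
u,v=proj("scene",(498,5.6,96)).astype(int)
b=cv2.resize(sc[v-50:v+50,u-50:u+50],(400,400),interpolation=2);print(u,v)
cv2.imwrite("pics/c3.png",np.hstack([a,b]))
E
```

```text
[498.17893604   6.13371401 119.28358496] [ 3.14149283e+00 -7.82491446e-04 -1.14003884e-01] [ 0.2222127  -0.69872392 -1.32155695] 0.630922381920241
ringtop [315.75936686 268.42604751] bot [315.71738138 238.10743719] tip [316.53839724 229.5574819 ]
scene ring [343.49591677 194.79728609] tip [342.68882378 204.92279615]
342 204
```

View pics/c3.png

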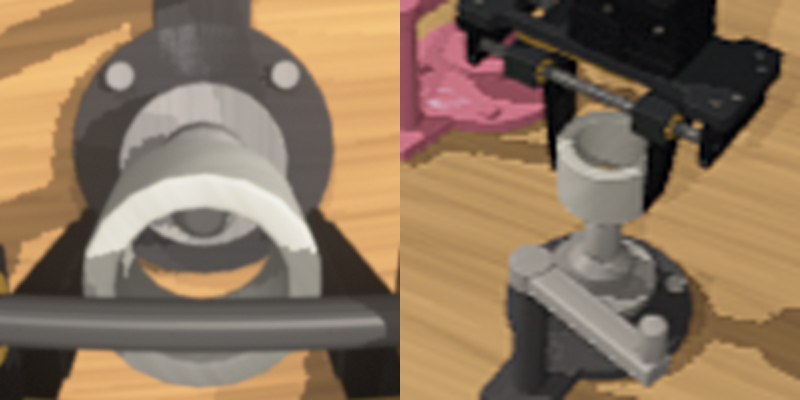

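The crops show the catch aside and the ring axis at about column 316, with the post tip near column 318. That is about 1 mm of offset. I'll lower the ring over the thin part of the post, where there is 10 mm of clearance, and compare at close heights.

>>> move_arm:
  commands:
    - [[0, 0, -1.5], [0, 0, 0], 0.4]
    - [[0, 0, -1.5], [0, 0, 0], 0.4]
    - [[0, 0, -1], [0, 0, 0], 0.4]
    - [[0, 0, -0.8], [0, 0, 0], 0.4]
    - [[0, 0, 0], [0, 0, 0], 0.4]
    - [[0, 0, 0], [0, 0, 0], 0.4]

```text
t: 8.9
eef_pos: [498.0, 6.0, 70.9]
tcp_rot: [3.142, -0.0, -0.114]
ft_force: [0.1, -0.5, -1.0]
opening: 0.638
grip_force: 30.0
```

```bash
python3 - <<'E'
from h import *
i=camera_info("wrist");im=read_camera("wrist");s=state();print(s["eef_pos"],s["ft_force"])
e=s["eef_pos"]
for n in("wrist","top","scene"):
    j=camera_info(n);print(n,"ringtop",proj(n,e+[0,0,32],j),"tip",proj(n,(498,5.6,96),j),proj(n,(498,4.6,96),j))
print("base",proj("wrist",(498,5.6,12),i))
t=read_camera("scene")
u,v=proj("scene",e+[0,0,32]).astype(int);print(u,v)
a=cv2.resize(im[200:320,255:375],(400,400),interpolation=2)
b=cv2.resize(t[v-25:v+25,u-25:u+25],(400,400),interpolation=2)
cv2.imwrite("pics/c4.png",np.hstack([a,b]))
E
```

```text
[498.09008499   5.96452073  71.07335957] [ 0.04515134  0.42388011 -1.31523377]
wrist ringtop [315.73856779 268.41490503] tip [316.45182065 262.16336223] [318.37631361 261.96536955]
top ringtop [306.06920614 214.93636761] tip [306.29917551 214.95830415] [306.64851192 214.94789216]
scene ringtop [342.93220806 202.97792916] tip [342.68882378 204.92279615] [342.32640547 204.79193715]
base [316.15900591 213.19760388]
342 202
```

View pics/c4.png

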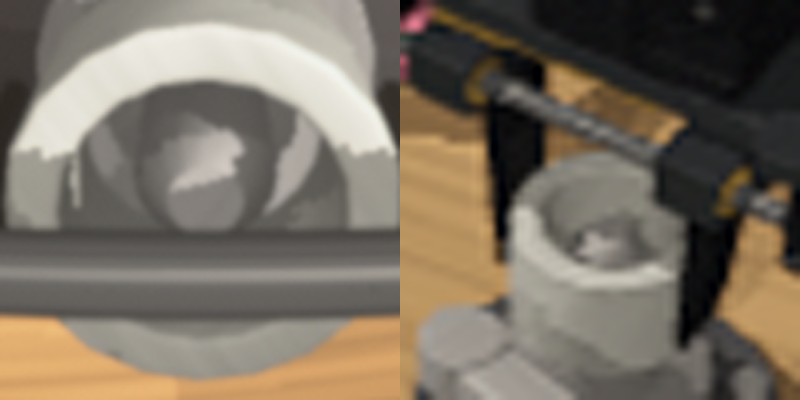

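```bash
python3 - <<'E'
from h import *
e=state()["eef_pos"];i=camera_info("wrist")
f=np.array([np.cos(-.114),np.sin(-.114),0])
p=lambda d,z:proj("wrist",np.array([e[0],e[1],z])+f*d,i).round(1)
print("far outer",p(31,103),"far bore",p(22,103),"near top outer",p(-31,103),"tip far/centre/near",p(6,96),p(0,96),p(-6,96),"near bottom outer",p(-31,63))
im=read_camera("wrist")
g=cv2.cvtColor(im,cv2.COLOR_BGR2GRAY)
print(g[204:272,316].tolist());print(g[250,270:365].tolist());print(g[262,290:345].tolist());print(g[296:318,316].tolist())
E
```

```text
far outer [315.8 208.4] far bore [315.8 226.7] near top outer [315.8 318. ] tip far/centre/near [315.8 251.5] [315.8 262. ] [315.8 272.1] near bottom outer [315.8 281.6]
[166, 169, 185, 213, 231, 234, 231, 229, 228, 228, 228, 227, 226, 226, 226, 225, 224, 221, 211, 179, 125, 90, 86, 88, 89, 88, 89, 88, 89, 89, 91, 97, 110, 125, 133, 140, 151, 164, 172, 174, 176, 179, 181, 183, 185, 187, 189, 189, 189, 182, 162, 142, 131, 129, 129, 129, 129, 129, 128, 127, 127, 126, 125, 121, 110, 90, 76, 75]
[153, 151, 146, 133, 115, 118, 150, 161, 140, 106, 89, 89, 91, 100, 113, 124, 129, 128, 125, 118, 112, 109, 108, 107, 103, 93, 85, 87, 96, 101, 103, 107, 110, 112, 117, 121, 127, 132, 138, 145, 156, 166, 175, 180, 184, 187, 189, 190, 191, 194, 197, 200, 202, 199, 184, 154, 123, 108, 105, 102, 101, 98, 94, 93, 90, 87, 88, 109, 142, 163, 170, 172, 171, 170, 168, 167, 161, 144, 119, 98, 91, 90, 89, 88, 88, 91, 98, 117, 136, 148, 152, 154, 154, 154, 155]
[93, 94, 94, 97, 100, 102, 104, 102, 95, 87, 85, 87, 90, 95, 102, 114, 122, 128, 129, 129, 128, 129, 129, 130, 129, 129, 128, 128, 126, 126, 126, 126, 127, 128, 128, 128, 124, 113, 99, 88, 84, 83, 83, 93, 113, 130, 135, 127, 112, 102, 96, 96, 101, 106, 104]
[107, 121, 125, 126, 131, 142, 153, 158, 155, 153, 152, 153, 151, 152, 152, 151, 150, 154, 163, 170, 172, 168]
```

Rows and columns agree in y. In x the ring sits about 1.5–2 mm too far out relative to the tip, so I'll shift −1.5 mm and lower gently.

>>> move_arm:
  commands:
    - [[-0.15, 0, 0], [0, 0, 0], 0.4]
    - [[0, 0, -0.4], [0, 0, 0], 0.4]
    - [[0, 0, -0.4], [0, 0, 0], 0.4]
    - [[0, 0, -0.4], [0, 0, 0], 0.4]
    - [[0, 0, 0], [0, 0, 0], 0.4]

```text
t: 9.55
eef_pos: [496.5, 5.9, 58.1]
tcp_rot: [3.141, -0.0, -0.114]
ft_force: [1.4, -0.1, -2.2]
opening: 0.634
grip_force: 30.0
```

>>> move_arm:
  commands:
    - [[0, 0, -0.3], [0, 0, 0], 0.4]
    - [[0, 0, -0.3], [0, 0, 0], 0.4]
    - [[0, 0, 0], [0, 0, 0], 0.4]

```text
t: 9.85
eef_pos: [496.6, 5.9, 52.4]
tcp_rot: [3.141, -0.0, -0.114]
ft_force: [3.5, -1.2, -3.3]
opening: 0.635
grip_force: 30.0
```

>>> move_arm:
  commands:
    - [[0.05, 0, -0.3], [0, 0, 0], 0.4]
    - [[0, 0, -0.3], [0, 0, 0], 0.4]
    - [[0, 0, -0.2], [0, 0, 0], 0.4]
    - [[0, 0, 0], [0, 0, 0], 0.4]

```text
t: 10.25
eef_pos: [496.8, 6.0, 44.5]
tcp_rot: [3.141, 0.0, -0.114]
ft_force: [1.5, -1.0, -1.4]
opening: 0.637
grip_force: 30.0
```

>>> move_arm:
  commands:
    - [[0, 0, -0.3], [0, 0, 0], 0.4]
    - [[0, 0, -0.2], [0, 0, 0], 0.4]
    - [[0, 0, 0], [0, 0, 0], 0.4]

```text
t: 10.55
eef_pos: [496.8, 5.9, 39.8]
tcp_rot: [3.141, -0.0, -0.114]
ft_force: [-0.2, -0.4, 4.3]
opening: 0.639
grip_force: 30.0
```

>>> move_arm:
  commands:
    - [[0, 0, 0], [0, 0, 0], 0.9]
    - [[0, 0, 0], [0, 0, 0], 0.9]
    - [[0, 0, 0], [0, 0, 0], 0.9]
    - [[0, 0, 2], [0, 0, 0], 0.9]
    - [[0, 0, 4], [0, 0, 0], 0.9]
    - [[0, 0, 4], [0, 0, 0], 0.9]
    - [[0, 0, 4], [0, 0, 0], 0.9]
    - [[0, 0, 4], [0, 0, 0], 0.9]
    - [[0, -4, 0], [0, 0, 0], 0.9]
    - [[-0.7, -4, 0], [0, 0, 0], 0.9]

```text
t: 11.55
eef_pos: [490.4, -74.5, 220.9]
tcp_rot: [3.141, -0.003, -0.112]
ft_force: [1.3, -0.7, -0.5]
opening: 0.9
grip_force: 0.0
```

>>> move_arm:
  commands:
    - [[-0.7, -4, 0], [0, 0, 0], 0.9]
    - [[-0.7, -4, 0], [0, 0, 0], 0.9]
    - [[-0.7, -4, 0], [0, 0, 0], 0.9]
    - [[-0.7, -4, 0], [0, 0, 0], 0.9]
    - [[-0.7, -4, 0], [0, 0, 0], 0.9]
    - [[-0.7, -4, 0], [0, 0, 0], 0.9]
    - [[0, -1, 0], [0, 0, 0], 0.9]
    - [[0, 0, 0], [0, 0, 0], 0.9]
    - [[0, 0, 0], [0, 0, 0], 0.9]

```text
t: 12.45
eef_pos: [447.8, -323.0, 219.4]
tcp_rot: [-3.141, 0.001, -0.114]
ft_force: [-0.3, 0.6, -0.2]
opening: 0.902
grip_force: 0.0
```

```bash
python3 - <<'E'
from h import *
i=camera_info("wrist");im=read_camera("wrist");s=state();print(s["eef_pos"],s["tcp_rot"],s["joints"][5])
p=proj("wrist",(486.6,-324.5,40),i);print(p)
hsv=cv2.cvtColor(im,cv2.COLOR_BGR2HSV)
m=((hsv[...,1]<60)&(hsv[...,2]>80)).astype(np.uint8)
n,l,st,c=cv2.connectedComponentsWithStats(m)
for k in range(1,n):
    if st[k,4]>150 and abs(c[k][0]-p[0])<60 and abs(c[k][1]-p[1])<60: print(st[k],c[k],plane("wrist",st[k,:2]+(st[k,2:4]-1)/2,40,i))
cv2.imwrite("pics/w5.png",im)
t=read_camera("scene");a=cv2.resize(t[150:270,280:400],(400,400),interpolation=2)
cv2.imwrite("pics/c5.png",np.hstack([cv2.resize(im,None,fx=.625,fy=1)[:,:400],a]))
E
```

```text
[ 447.94348326 -322.72310114  219.56467274] [-3.14110117e+00  4.40007324e-04 -1.13577149e-01] 0.9402496812324241
[313.14556018 147.76639105]
[ 291  124   47   47 1387] [314.30281182 147.22927181] [ 487.35363014 -325.55443071   40.        ]
```

View pics/c5.png

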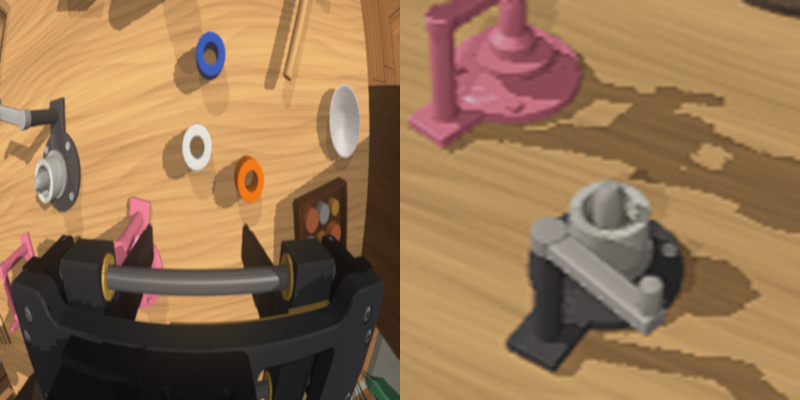

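The crops show the wide collar seated on the lift plate with the post inside it and the catch aside. The narrow white collar is at about (315,147) in the wrist view, giving (487,−325) mm.

>>> move_arm:
  commands:
    - [[2.0, -0.2, -1], [0, 0, 0], 0.9]
    - [[1.9, 0, -2], [0, 0, 0], 0.9]
    - [[0, 0, -4], [0, 0, 0], 0.9]
    - [[0, 0, -4], [0, 0, 0], 0.9]
    - [[0, 0, -4], [0, 0, 0], 0.9]
    - [[0, 0, -4], [0, 0, 0], 0.9]
    - [[0, 0, -2], [0, 0, 0], 0.9]
    - [[0, 0, 0], [0, 0, 0], 0.9]

```text
t: 13.35
eef_pos: [486.2, -324.0, 7.3]
tcp_rot: [-3.139, 0.004, -0.113]
ft_force: [0.3, 0.4, 1.0]
opening: 0.9
grip_force: 0.0
```

>>> move_arm:
  commands:
    - [[0, 0, 0], [0, 0, 0], 0.3]
    - [[0, 0, 0], [0, 0, 0], 0.3]
    - [[0, 0, 0], [0, 0, 0], 0.3]
    - [[0, 0, 0], [0, 0, 0], 0.3]
    - [[0, 0, 0], [0, 0, 0], 0.3]
    - [[0, 0, 0], [0, 0, 0], 0.3]

```text
t: 13.95
eef_pos: [487.1, -326.2, 10.5]
tcp_rot: [3.141, -0.001, -0.114]
ft_force: [-0.4, 1.7, 7.9]
opening: 0.566
grip_force: 30.0
```

>>> move_arm:
  commands:
    - [[0, 0, 2], [0, 0, 0], 0.3]
    - [[0, 0, 4], [0, 0, 0], 0.3]
    - [[0, 0, 4], [0, 0, 0], 0.3]
    - [[0, 0, 4], [0, 0, 0], 0.3]
    - [[0, 2, 3], [0, 0, 0], 0.3]
    - [[0.1, 4, 0], [0, 0, 0], 0.3]
    - [[0.1, 4, 0], [0, 0, 0], 0.3]
    - [[0.1, 4, 0], [0, 0, 0], 0.3]
    - [[0.1, 4, 0], [0, 0, 0], 0.3]
    - [[0.1, 4, 0], [0, 0, 0], 0.3]

```text
t: 14.95
eef_pos: [491.4, -104.5, 179.7]
tcp_rot: [3.142, 0.0, -0.115]
ft_force: [0.1, -0.8, -2.1]
opening: 0.574
grip_force: 30.0
```

>>> move_arm:
  commands:
    - [[0.1, 4, 0], [0, 0, 0], 0.3]
    - [[0.1, 4, 0], [0, 0, 0], 0.3]
    - [[0.3, 3.1, 0], [0, 0, 0], 0.3]
    - [[0, 0, -2], [0, 0, 0], 0.3]
    - [[0, 0, -3], [0, 0, 0], 0.3]
    - [[0, 0, -1.5], [0, 0, 0], 0.3]
    - [[0, 0, 0], [0, 0, 0], 0.3]
    - [[0, 0, 0], [0, 0, 0], 0.3]

```text
t: 15.75
eef_pos: [496.9, 4.9, 115.0]
tcp_rot: [3.141, 0.0, -0.115]
ft_force: [1.0, -1.4, -2.4]
opening: 0.568
grip_force: 30.0
```

```bash
python3 - <<'E'
from h import *
i=camera_info("wrist");im=read_camera("wrist");s=state();e=s["eef_pos"];print(e,s["ft_force"])
f=np.array([np.cos(-.114),np.sin(-.114),0]);b=e[2]-10
p=lambda d,z:proj("wrist",np.array([e[0],e[1],z])+f*d,i).round(1)
print("far outer",p(27,b+40),"far bore",p(13.5,b+40),"tip far/c/near",p(6,96),p(0,96),p(-6,96),"bore bottom near/far",p(-13.5,b),p(13.5,b))
print("wide far outer",p(31,74))
t=read_camera("scene")
u,v=proj("scene",e).astype(int)
print("scene ring axis bottom/tip/top",proj("scene",[e[0],e[1],b]),proj("scene",[e[0],e[1],96]),proj("scene",[e[0],e[1],b+40]),u,v)
cv2.imwrite("pics/w6.png",im)
a=cv2.resize(im[180:320,245:385],(400,400),interpolation=2)
c=cv2.resize(t[v-30:v+30,u-30:u+30],(400,400),interpolation=2)
cv2.imwrite("pics/c6.png",np.hstack([a,c]))
E
```

```text
[497.17585378   4.82514673 115.40455628] [ 0.24633728  0.48031056 -2.41088075]
far outer [315.8 215.3] far bore [315.8 241.8] tip far/c/near [315.8 222.7] [315.8 231.4] [315.8 239.9] bore bottom near/far [315.8 256.4] [315.8 216.1]
wide far outer [315.7 177.8]
scene ring axis bottom/tip/top [342.71434961 201.93244216] [342.54766193 204.61566845] [343.44676753 190.14247109] 342 199
```

View pics/c6.png

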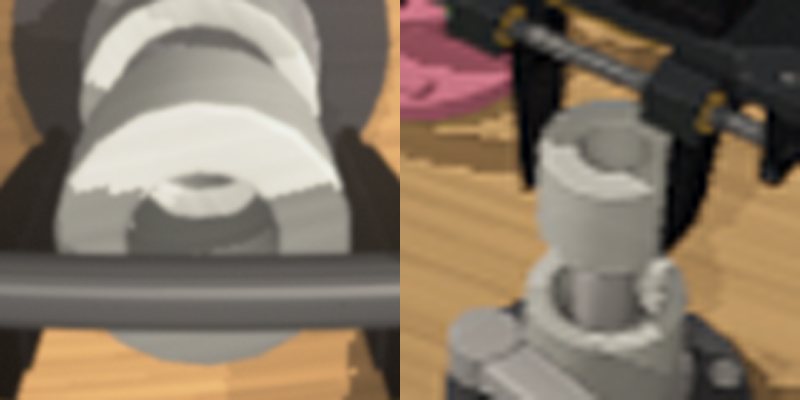

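The narrow collar is centred above the post, about 1 mm off in y. I'll shift +1 mm and lower it with a force watch.

>>> move_arm:
  commands:
    - [[0, 0.1, -0.5], [0, 0, 0], 0.3]
    - [[0, 0, -0.5], [0, 0, 0], 0.3]
    - [[0, 0, -0.5], [0, 0, 0], 0.3]
    - [[0, 0, -0.3], [0, 0, 0], 0.3]
    - [[0, 0, 0], [0, 0, 0], 0.3]

```text
t: 16.35
eef_pos: [497.1, 5.9, 96.3]
tcp_rot: [3.141, -0.0, -0.114]
ft_force: [1.1, -0.3, -2.4]
opening: 0.569
grip_force: 30.0
```

>>> move_arm:
  commands:
    - [[0, 0, -0.3], [0, 0, 0], 0.3]
    - [[0, 0, -0.2], [0, 0, 0], 0.3]
    - [[0, 0, 0], [0, 0, 0], 0.3]

```text
t: 16.65
eef_pos: [497.2, 5.9, 91.5]
tcp_rot: [3.141, -0.001, -0.114]
ft_force: [3.9, -0.3, -3.2]
opening: 0.569
grip_force: 30.0
```

>>> move_arm:
  commands:
    - [[0.06, 0, -0.2], [0, 0, 0], 0.3]
    - [[0, 0, -0.3], [0, 0, 0], 0.3]
    - [[0, 0, 0], [0, 0, 0], 0.3]

```text
t: 16.95
eef_pos: [497.4, 6.0, 86.3]
tcp_rot: [3.142, 0.0, -0.115]
ft_force: [2.1, -0.7, -4.4]
opening: 0.571
grip_force: 30.0
```

>>> move_arm:
  commands:
    - [[0, 0, -0.2], [0, 0, 0], 0.3]
    - [[0, 0, -0.1], [0, 0, 0], 0.3]
    - [[0, 0, 0], [0, 0, 0], 0.3]

```text
t: 17.25
eef_pos: [497.5, 5.9, 83.5]
tcp_rot: [3.142, -0.0, -0.114]
ft_force: [2.5, -0.4, -3.9]
opening: 0.571
grip_force: 30.0
```

>>> move_arm:
  commands:
    - [[0.03, 0, -0.2], [0, 0, 0], 0.3]
    - [[0, 0, -0.1], [0, 0, 0], 0.3]
    - [[0, 0, 0], [0, 0, 0], 0.3]

```text
t: 17.55
eef_pos: [497.6, 6.0, 80.7]
tcp_rot: [3.142, 0.0, -0.114]
ft_force: [0.4, 0.1, -0.5]
opening: 0.566
grip_force: 30.0
```

>>> move_arm:
  commands:
    - [[0, 0, -0.1], [0, 0, 0], 0.3]
    - [[0, 0, 0], [0, 0, 0], 0.85]
    - [[0, 0, 0], [0, 0, 0], 0.85]
    - [[0, 0, 0], [0, 0, 0], 0.85]
    - [[0, 0, 2], [0, 0, 0], 0.85]
    - [[0, 0, 3], [0, 0, 0], 0.85]
    - [[0, 0, 1], [0, 0, 0], 0.85]
    - [[0, 0, 0], [0, 0, 0], 0.33]
    - [[0, 0, 0], [0, 0, 0], 0.33]
    - [[0, 0, 0], [0, 0, 0], 0.33]

```text
t: 18.55
eef_pos: [497.2, 6.0, 138.6]
tcp_rot: [3.142, 0.002, -0.114]
ft_force: [-0.3, -0.7, -0.0]
opening: 0.653
grip_force: 0.0
```

>>> move_arm:
  commands:
    - [[0, 0, 0], [0, 0, 0], 0.33]
    - [[0, 0, 0], [0, 0, 0], 0.33]
    - [[0, 0, 0], [0, 0, 0], 0.33]
    - [[0, 0, 0], [0, 0, 0], 0.33]

```text
t: 18.95
eef_pos: [497.7, 5.9, 139.5]
tcp_rot: [3.142, 0.0, -0.114]
ft_force: [-0.3, 0.4, 0.6]
opening: 0.349
grip_force: 0.0
```

```bash
python3 - <<'E'
from h import *
s=state();e=s["eef_pos"];print(e,s["opening"],s["ft_force"])
t=read_camera("scene");im=read_camera("wrist")
a=cv2.resize(im[180:320,245:385],(400,400),interpolation=2)
u,v=342,205
c=cv2.resize(t[v-40:v+40,u-40:u+40],(400,400),interpolation=2)
cv2.imwrite("pics/c7.png",np.hstack([a,c]))
E
```

```text
[497.69747438   5.94663462 139.49842989] 0.34862162952220344 [-0.29390049  0.35061112  0.61058949]
```

View pics/c7.png

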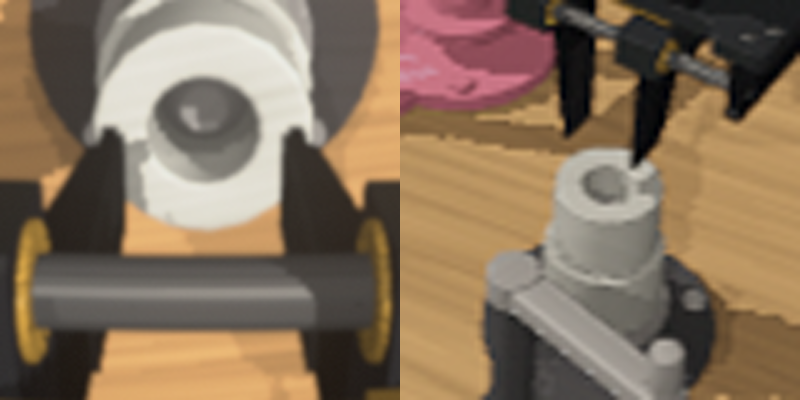

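The narrow collar is seated on the wide one, with the post tip visible in its bore and the fingertips straddling over its rim. Now I'll press.

>>> move_arm:
  commands:
    - [[0, 0, -1], [0, 0, 0], 0.33]
    - [[0, 0, -1], [0, 0, 0], 0.33]
    - [[0, 0, -0.5], [0, 0, 0], 0.33]
    - [[0, 0, -0.3], [0, 0, 0], 0.33]
    - [[0, 0, -0.3], [0, 0, 0], 0.33]
    - [[0, 0, 0], [0, 0, 0], 0.33]

```text
t: 19.65
eef_pos: [497.7, 6.0, 108.4]
tcp_rot: [3.142, 0.0, -0.114]
ft_force: [0.9, -0.0, -0.0]
opening: 0.333
grip_force: 0.0
```

>>> move_arm:
  commands:
    - [[0, 0, -0.2], [0, 0, 0], 0.33]
    - [[0, 0, -0.2], [0, 0, 0], 0.33]
    - [[0, 0, -0.2], [0, 0, 0], 0.33]
    - [[0, 0, 0], [0, 0, 0], 0.33]

```text
t: 20.05
eef_pos: [497.8, 6.0, 102.9]
tcp_rot: [3.142, -0.0, -0.114]
ft_force: [-0.9, 0.3, 1.6]
opening: 0.33
grip_force: 1.1
```

>>> move_arm:
  commands:
    - [[0, 0, -0.2], [0, 0, 0], 0.33]
    - [[0, 0, -0.1], [0, 0, 0], 0.33]
    - [[0, 0, 0], [0, 0, 0], 0.33]

```text
t: 20.35
eef_pos: [497.9, 5.9, 100.2]
tcp_rot: [3.141, -0.001, -0.114]
ft_force: [-1.3, 0.7, 8.8]
opening: 0.326
grip_force: 4.1
```

```bash
python3 - <<'E'
from h import *
s=state();e=s["eef_pos"];print(e,s["opening"],s["ft_force"])
t=read_camera("scene");im=read_camera("wrist")
a=cv2.resize(im[180:320,245:385],(400,400),interpolation=2)
u,v=342,205
c=cv2.resize(t[v-40:v+40,u-40:u+40],(400,400),interpolation=2)
cv2.imwrite("pics/c8.png",np.hstack([a,c]))
E
```

```text
[497.9300958    5.94409474 100.20432495] 0.3261833079101686 [-1.33337632  0.73582999  8.82285737]
```

View pics/c8.png

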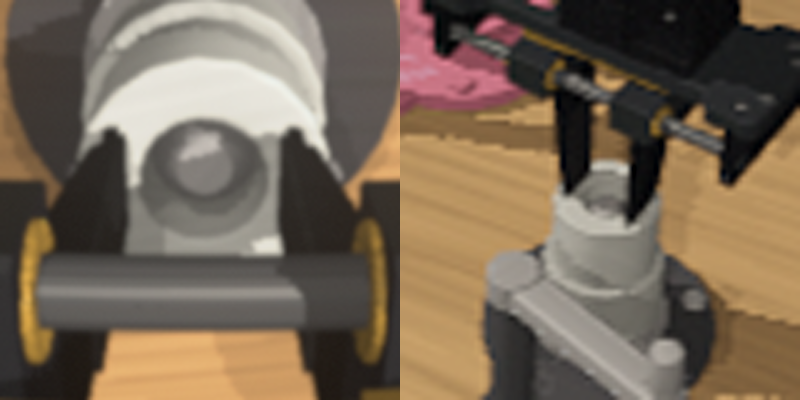

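The fingertips rest on the narrow rim and the force is starting to build. I have now viewed 12 pictures against a limit of 10, so I'll view no more and go on by numbers alone, pressing until the force climbs.

>>> move_arm:
  commands:
    - [[0, 0, -0.2], [0, 0, 0], 0.33]
    - [[0, 0, -0.1], [0, 0, 0], 0.33]
    - [[0, 0, 0], [0, 0, 0], 0.33]

```text
t: 20.75
eef_pos: [498.5, 5.9, 99.8]
tcp_rot: [3.141, -0.004, -0.114]
ft_force: [-10.0, 0.8, 45.4]
opening: 0.334
grip_force: 22.8
```

>>> move_arm:
  commands:
    - [[0, 0, 0.3], [0, 0, 0], 0.33]
    - [[0, 0, 1], [0, 0, 0], 0.33]
    - [[0, 0, 3], [0, 0, 0], 0.33]
    - [[0, 0, 4], [0, 0, 0], 0.33]
    - [[-1, -3, 4], [0, 0, 0], 0.33]
    - [[-1, -4, 0], [0, 0, 0], 0.33]
    - [[-1, -4, 0], [0, 0, 0], 0.33]
    - [[-1, -4, 0], [0, 0, 0], 0.33]
    - [[0, 0, 0], [0, 0, 0], 0.33]

```text
t: 21.65
eef_pos: [457.2, -147.0, 219.3]
tcp_rot: [3.141, -0.0, -0.118]
ft_force: [-0.3, 0.1, -0.3]
opening: 0.329
grip_force: 0.0
```

```bash
python3 - <<'E'
from h import *
s=state();print(s["eef_pos"],s["ft_force"],s["t"])
t=read_camera("scene");g=cv2.cvtColor(t,cv2.COLOR_BGR2GRAY);hsv=cv2.cvtColor(t,cv2.COLOR_BGR2HSV)
c=np.array([498,6.]);a=np.linspace(0,2*np.pi,200)
for z in(100,104,108,112):
    q=np.array([proj("scene",[c[0]+27*np.cos(x),c[1]+27*np.sin(x),z]) for x in a]);print(z,"rim top row",q[:,1].min().round(1),"bottom",q[:,1].max().round(1),"cols",q[:,0].min().round(1),q[:,0].max().round(1))
u=round(proj("scene",[498,6,100])[0])
for k in(u-2,u+2):print(k,hsv[180:225,k,1].tolist(),g[180:225,k].tolist())
E
```

```text
[ 457.15638397 -146.95049223  219.26041173] [-0.27165203  0.11034295 -0.32768508] 21.65
100 rim top row 196.4 bottom 211.6 cols 332.1 353.7
104 rim top row 195.2 bottom 210.5 cols 332.1 353.8
108 rim top row 194.1 bottom 209.3 cols 332.2 353.9
112 rim top row 192.9 bottom 208.1 cols 332.2 354.1
341 [123, 122, 123, 123, 123, 123, 121, 123, 133, 131, 131, 130, 130, 134, 133, 137, 114, 40, 19, 21, 21, 27, 27, 26, 23, 19, 22, 22, 21, 21, 22, 22, 26, 24, 22, 26, 24, 25, 24, 25, 26, 27, 26, 22, 26] [156, 155, 153, 148, 150, 153, 156, 151, 92, 94, 104, 105, 104, 101, 101, 101, 106, 158, 182, 181, 177, 117, 120, 123, 128, 157, 160, 157, 177, 183, 182, 183, 134, 136, 136, 137, 133, 132, 132, 132, 103, 102, 113, 167, 124]
345 [131, 123, 121, 122, 129, 133, 133, 132, 131, 134, 131, 133, 128, 130, 131, 137, 122, 57, 18, 21, 22, 25, 25, 26, 25, 25, 24, 24, 24, 22, 22, 22, 25, 27, 25, 25, 25, 23, 24, 26, 25, 24, 28, 22, 26] [104, 156, 154, 154, 125, 95, 99, 103, 104, 99, 95, 99, 104, 105, 103, 99, 108, 156, 182, 182, 181, 149, 140, 125, 120, 125, 112, 101, 156, 184, 185, 181, 129, 128, 130, 130, 131, 128, 127, 126, 128, 124, 117, 168, 117]
```

The rim rows (196.7 and 211.7) match z = 100 mm, so the stack is fully home. I'll hand it in.

```bash
python3 -c "
from cell import *
print(env.job_done())"
```

```text
the job is handed in; nothing more can be done
None
```

The job is handed in at 21.7 s: the catch is swung aside, the wide and then the narrow collar are on the post, and the stack is pressed home (rim measured at about 100 mm, 45 N at the stop), but I viewed 12 pictures, over the limit of 10.

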